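# Unhang the drip plate from its sloping stand for washing

## Task

The blue drip plate hangs by two keyholes on the two screws of the sloping grey stand; it has to go into the wash tray. Leaving its white handle alone for now, push the plate up the slope by its lower lip, without forcing it, until both screw heads stand in the wide round ends of the keyholes. Then take it by the handle, pull it squarely off the screws and lay it gently, handle up and flat, inside the steel tray, without disturbing the timer and the two small bottles standing about.

Things in the scene. Friction and masses are not known exactly. Their poses are not given: they have to be found in the camera images.
- stand: Fixed grey stand, about 135 x 130 mm on the worktop, with a board sloping 22 degrees up and away from the robot side. Origin: centre of its underside, on the worktop. x points horizontally to the high end of the slope, y to the left seen so, z up.
- board: The sloping grey board of the stand, 150 mm along the slope x 130 mm wide x 8 mm thick. Origin: centre of its upper face, 50 mm above the worktop. x points up the slope, z out of the face, square to it.
- screw_left (a point): Middle of the top of the left steel screw, at x = 5, y = 38, z = 11 mm in the board's frame. Each screw: shank 6 mm thick, standing 7 mm out of the board, then a round head 13 mm across and 4 mm thick.
- screw_right (a point): The same for the right screw, y = -38 mm.
- plate: Loose blue drip plate, 120 (x) x 112 (y) x 5 mm, under 0.4 kg. Origin: centre of its underside. x points up the slope while it hangs, z out of its front. Along its lower edge a lip 6 mm thick (x = -60 to -54 mm) stands to 20 mm above the underside. Hung, it lies on the board with its origin at x = -5 mm in the board's frame; it comes free 24 mm farther up. Friction keeps it where it is left.
- hole_left (a point): Centre of the wide end (20 mm across) of the left keyhole, on the plate's front face, at x = -14, y = 38, z = 5 mm in its frame. From it a slot 8 mm wide runs up to x = 13 mm. The plate comes off when both heads stand in the wide ends, with about 3.5 mm of play either way; 7 mm beyond the middle the shanks meet the holes' lower edges.
- hole_right (a point): The same for the right keyhole, y = -38 mm.
- handle: White upright handle fixed to the middle of the plate, a fin 36 mm long along the plate's x, 10 mm thick (y), 38 mm tall. Origin: centre of its foot, on the plate's front face (5 mm above the plate's underside); axes as the plate's. Its foot is 18 mm wide and 3 mm high.
- tray: Fixed open steel wash tray, 166 mm (x) x 190 mm (y), 18 mm high, walls and floor 4 mm. Origin: centre of its underside, on the worktop; z up.
- analyser_tall: Fixed tall navy analyser with a bright screen, behind the middle of the work between stand and tray: 150 mm wide (y), about 350 mm high, its front 130 mm nearer the robot than its origin. Origin: centre of its underside. Keep the arm clear of it.
- timer: White kitchen-type timer, 26 x 56 x 58 mm, standing loose. Origin: centre of its underside.
- oil_bottle: Small brown bottle with black cap, 29 mm wide, 67 mm high, loose. Origin: centre of its underside.
- dropper_bottle: Small white dropper bottle, 24 mm wide, 56 mm high, loose. Origin: centre of its underside.

How it is judged:
By the outcome, as a careful person would: the job done as asked, in the order asked, and still so for the second after the job is handed in, with the robot touching nothing.
It also fails if it takes over 58 s, if anything falls off the work surface, if the arm or the gripper's body presses on something with over 40 N, if the wrist force passes 120 N, or if a joint passes its speed limit or range.

## Robot

A 6-joint arm with a two-finger parallel gripper is mounted at the origin on a cart in front of the work surface, level with it; the furniture and walls round the work are solid. World frame = base frame: x ahead of the robot, y to its left, z up, the work surface at z = 0. Lengths are in m, angles in rad, forces in N, time in s.
With the tool pointing down it reaches from about 0.375 to 0.975 m from the base axis. Payload 3.8 kg.
Tool frame: the origin (TCP) lies midway between the tips of the shut fingers; the grasp point (between the pads) lies 19 mm behind it; z points along the fingers, y is the line along which they close (so a half turn about z gives the same grasp; the last joint's range is limited). The gripper opens to 88 mm and grips with 3 to 60 N. Pads are 18 mm wide; open, the fingers measure 123 mm over their backs; the gripper's body (75 mm by 187 mm) begins 45 mm behind the grasp point.
Start: joints at [1.145, 0.264, 1.604, -0, 1.274, -0.037], TCP at [0.256, 0.625, 0.216] pointing down, gripper open.
Joint ranges: [-2.63, 2.63], [-0.94, 2.18], [0.31, 2.57], [-1.31, 4.45], [0, 2.66], [-2.55, 2.55]. Speed limits (rad/s): [2.57, 2.57, 3.14, 3.14, 3.14, 3.14].

## Interface

Orientations are given as a rotation vector (axis times angle).
In Python, from cell import manip, inverse_kinematics, cams, order gives the robot as it stands. Calls block until the motion is done:
- manip.move_pose(position, orientation): joint-space move of the TCP to a pose.
- manip.move_linear(position, rate=0.15, rot=None): straight line of the TCP; rot=None keeps the orientation; rate is the mean speed in m/s.
- manip.set_joints(angles): joint-space move.
- manip.set_gripper(opening, force=None): finger opening in m; force is the grip in N (None keeps the last); returns when the fingers have stopped.
- manip.dwell(seconds).
- inverse_kinematics(position, orientation): joint angles nearest the present ones, or None.
- manip.state(): the state.
- cams.capture(name): name is "side" or "top" or "wrist"; returns a dict with "image" (400x640x3 uint8, blue, green, red), "z_map" (400x640 float32, m along the optical axis (not along the pixel's ray), 0 where there is no reading), "intrinsics" (3x3 intrinsics, pixels), "k1" (the pictures are not rectified: a ray, as slopes to the right and down, at radius r is drawn at 1 + k1 r^2 times it, then the intrinsics apply), "position" and "orientation" of the camera in the world; the wrist camera has in their place "T_tool_cam" (4x4, takes a point from camera to tool coordinates, whose origin is the TCP and whose axes are the flange's). Camera axes: x right, y down, z forward; pixel columns grow to the right and rows downward; lengths in m; the calibration is good to about 2 mm. A picture is of the moment at which its call begins: read the wrist's pose just before it.
A pose or a line that the arm cannot do raises manip.IKError and nothing moves.
- order.close_job(): hands the job in; it is judged then, once.
The state is a dict: "clock": time; "joint_pos": joint angles; "joint_velocities": joint speeds; "tau": joint torques, N m; "tool_pos": TCP position; "tcp_rot": TCP orientation; "contact_force": force on the tool from outside, world axes, zero at the start; "moment": the same for the moment, N m; "gripper_width": finger opening in m; "grasp_force": force on a finger pad.
Only numpy, scipy, OpenCV 4.12 (cv2) and the standard library are available. Lean on these libraries where they do the work, as an engineer would, in place of code of your own. Each camera call takes 0.05 s, during which the arm holds its last target. There are 200 camera calls.

## Working session

There is one attempt and no reset: what is moved stays moved. The work goes in short steps, each a Python script; the robot and the scene stay as the last script left them, time stands still between calls to the robot, and variables do not carry over. Pictures are saved under pics/ and viewed, at most 10 in all, crops included, and the job is handed in when it is done.

```bash
ls; mkdir -p pics; cat > h.py <<'E'
import numpy as np, cv2
from scipy.spatial.transform import Rotation as R
from cell import manip, inverse_kinematics, cams, order
def cap(name):
    s=manip.state(); c=cams.capture(name)
    if name=="wrist":
        T=np.eye(4);T[:3,:3]=R.from_rotvec(s["tcp_rot"]).as_matrix();T[:3,3]=s["tool_pos"]
        c["T"]=T@np.array(c["T_tool_cam"])
    else:
        T=np.eye(4);o=np.array(c["orientation"])
        T[:3,:3]=o if o.shape==(3,3) else R.from_rotvec(o).as_matrix();T[:3,3]=c["position"];c["T"]=T
    return c
def cloud(c):
    K=np.array(c["intrinsics"]);k=c["k1"];z=c["z_map"]
    v,u=np.mgrid[:400,:640]
    p=cv2.undistortPoints(np.stack([u,v],-1).reshape(-1,1,2).astype(float),K,np.array([k,0,0,0.])).reshape(400,640,2)
    P=np.dstack([p*z[...,None],z])@c["T"][:3,:3].T+c["T"][:3,3]
    P[z==0]=np.nan
    return P
E
cat > a.py <<'E'
from h import *
for n in ("top","side"):
    c=cap(n); print(n,c["T"].round(3).tolist(),c["k1"],np.shape(c["orientation"]))
    cv2.imwrite(f"pics/{n}0.png",c["image"]); np.savez(f"{n}0.npz",P=cloud(c),im=c["image"])
s=manip.state();print(s["clock"],s["tool_pos"],s["tcp_rot"],s["contact_force"])
E
python3 a.py
```

```text
pics
top [[0.015, -0.995, 0.095, 0.42], [-1.0, -0.013, 0.014, -0.04], [-0.013, -0.095, -0.995, 1.389], [0.0, 0.0, 0.0, 1.0]] -0.0573898466040823 (3,)
side [[0.976, -0.078, 0.203, 0.326], [-0.217, -0.424, 0.879, -1.009], [0.018, -0.902, -0.431, 0.546], [0.0, 0.0, 0.0, 1.0]] -0.04464903171069054 (3,)
0.1 [0.25563111 0.62399599 0.21483643] [-6.06825991e-01 -3.08199625e+00  3.07069938e-03] [ 0.423595    0.60819543 -0.00074126]
```

View pics/top0.png

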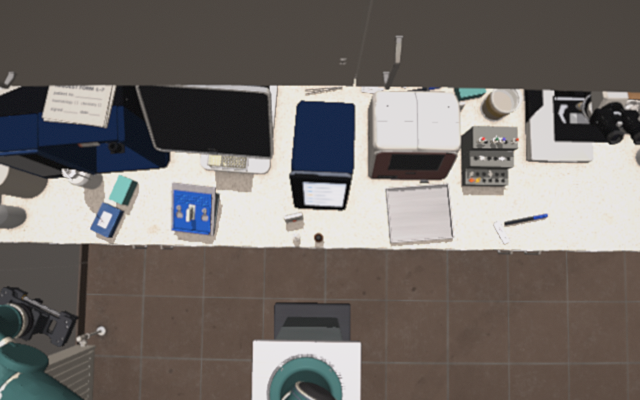

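View pics/side0.png

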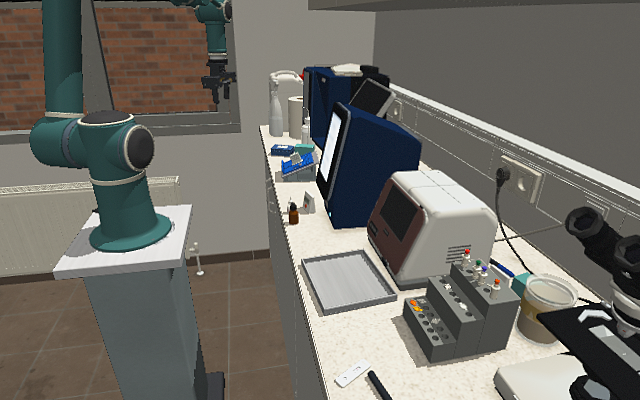

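The top view shows the blue plate at about (193,208), with the handle near (190,213). The tray is at (420,213), the timer at (293,220), and the bottles at (296,239) and (318,237). The side view shows the same layout, with the stand behind the analyser and the slope rising away from the robot.

```bash
cat > b.py <<'E'
from h import *
d=np.load("top0.npz");P=d["P"];im=d["im"].astype(int)
r=np.zeros((400,640),bool);r[178:245,165:222]=1
b,g,rr=im[...,0],im[...,1],im[...,2]
m=r&(b>120)&(b-rr>80)&~np.isnan(P[...,0])
Q=P[m]; print(len(Q),Q.min(0),Q.max(0))
A=np.c_[Q[:,:2],np.ones(len(Q))]
w=np.ones(len(Q),bool)
for _ in range(8):
    k=np.linalg.lstsq(A[w],Q[w,2],rcond=None)[0]; e=Q[:,2]-A@k; w=abs(e)<.003
n=np.array([-k[0],-k[1],1]);n/=np.linalg.norm(n)
print("n",n,"tilt",np.degrees(np.arccos(n[2])),"uphill az",np.degrees(np.arctan2(k[1],k[0])),w.sum())
ux=np.array([k[0],k[1],0]);ux/=np.linalg.norm(ux);ux=ux*n[2]+np.array([0,0,1])*np.hypot(n[0],n[1]);uy=np.cross(n,ux)
c=Q[w].mean(0);L=(Q-c)@np.c_[ux,uy,n]
box=cv2.minAreaRect((L[w][:,:2]*1000).astype(np.float32));print("c",c,"box",box)
h=r&(abs(b-rr)<60)&(b>150)&((P-c)@n>.02)
print("handle",h.sum(),((P[h]-c)@np.c_[ux,uy,n]).round(3).tolist())
def reg(v0,v1,u0,u1,z0,z1):
    q=P[v0:v1,u0:u1].reshape(-1,3);q=q[(q[:,2]>z0)&(q[:,2]<z1)];return q
for nm,a in dict(tray=(180,250,380,460,.010,.03),timer=(205,232,280,306,.03,.1),white=(232,247,288,304,.02,.1),oil=(230,246,310,328,.02,.1),anal=(95,212,288,358,.1,.5)).items():
    q=reg(*a);print(nm,len(q),q.min(0).round(3),q.max(0).round(3),np.median(q,0).round(3),cv2.minAreaRect((q[:,:2]*1000).astype(np.float32)))
q=P[120:160,20:150][~np.isnan(P[120:160,20:150,0])];print("left-back objs zmax",q.max(0),q.min(0))
print("worktop z",np.nanmedian(P[225:240,360:380],axis=(0,1)))
big=cv2.resize(d["im"][170:250,140:230],None,fx=7,fy=7,interpolation=cv2.INTER_CUBIC);cv2.imwrite("pics/plate0.png",big)
E
python3 b.py
```

```text
1174 [0.46345943 0.28081527 0.02378469] [0.58647843 0.39922311 0.08198766]
n [-0.36632865  0.0444483   0.9294233 ] tilt 21.654904229905817 uphill az -6.918136087181185 750
c [0.53104904 0.33884747 0.05659382] box ((-3.8598709106445312, -0.063629150390625), (115.83436584472656, 109.023193359375), 1.8113725185394287)
handle 47 [[0.013, 0.002, 0.03], [0.013, -0.0, 0.029], [0.012, -0.001, 0.022], [0.013, 0.003, 0.038], [0.011, 0.001, 0.032], [0.012, -0.002, 0.033], [0.009, 0.006, 0.036], [0.011, 0.001, 0.042], [0.011, -0.001, 0.04], [0.01, -0.003, 0.037], [0.007, 0.005, 0.039], [0.007, 0.002, 0.038], [0.009, -0.002, 0.043], [0.008, -0.004, 0.038], [0.002, 0.006, 0.033], [0.002, 0.003, 0.034], [0.003, 0.0, 0.035], [0.005, -0.004, 0.038], [0.001, 0.004, 0.04], [-0.001, 0.004, 0.033], [0.001, -0.0, 0.037], [0.001, -0.003, 0.035], [-0.003, 0.005, 0.037], [-0.002, 0.002, 0.038], [-0.002, -0.001, 0.036], [-0.002, -0.003, 0.036], [-0.007, 0.006, 0.035], [-0.005, 0.001, 0.039], [-0.006, -0.0, 0.036], [-0.003, -0.005, 0.041], [-0.009, 0.005, 0.036], [-0.009, 0.002, 0.036], [-0.007, -0.002, 0.04],
[... 653 characters left out ...]
6458053588867), 13.35048770904541)
white 52 [0.448 0.026 0.02 ] [0.469 0.047 0.057] [0.458 0.036 0.03 ] ((458.2198486328125, 36.72352981567383), (20.881744384765625, 20.818119049072266), 1.8012231588363647)
oil 77 [ 0.446 -0.044  0.031] [ 0.472 -0.018  0.072] [ 0.457 -0.03   0.042] ((458.78546142578125, -31.100685119628906), (26.3321533203125, 26.343090057373047), 1.1586682796478271)
anal 6543 [ 0.531 -0.121  0.1  ] [0.799 0.04  0.348] [ 0.641 -0.04   0.301] ((664.926513671875, -40.494293212890625), (151.8287811279297, 265.5987854003906), 87.4676513671875)
left-back objs zmax [0.75536059 0.70903208 0.37698603] [0.62984815 0.40124854 0.05363457]
worktop z [ 0.47538047 -0.18261594  0.0010941 ]
```

View pics/plate0.png

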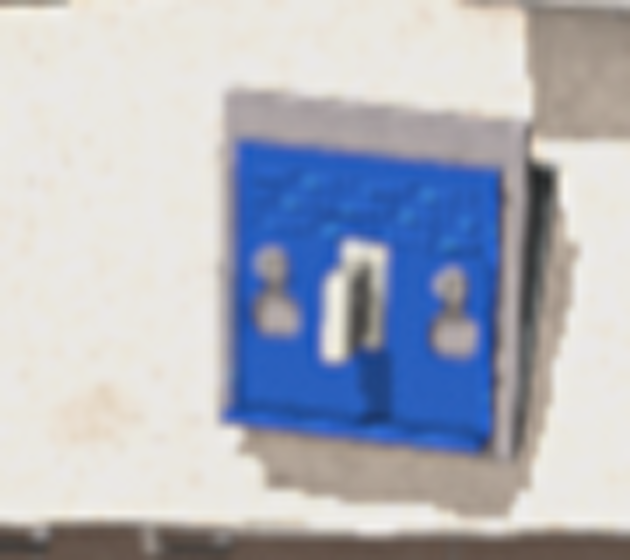

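The crop shows the screw heads in the upper (narrow) slot ends, at (270,257) and (450,282). The wide ends sit below them, at (277,312) and (455,338), so the plate hangs as described. Next I'll take a closer wrist view, square to the board.

```bash
cat >> h.py <<'E'
def frame(az,tilt=22.):   # board frame axes as columns: up-slope, left, normal
    return R.from_euler("ZY",[az,-tilt],degrees=True).as_matrix()
def tool(F,flip):         # tool z=-n, y=+-plate y
    s=-1 if flip else 1
    y=s*F[:,1];z=-F[:,2];return R.from_matrix(np.c_[np.cross(y,z),y,z]).as_rotvec()
E
cat > c.py <<'E'
from h import *
F=frame(-6.0); c=np.array([.531,.339,.0566])
t=c+F[:,2]*.18-F[:,0]*.03
for f in (0,1): 
    q=inverse_kinematics(t,tool(F,f));print(f,None if q is None else np.round(q,2))
    if q is not None and abs(q[5])<2.2: best=f
print("flip",best)
manip.move_pose(t,tool(F,best))
s=manip.state();print(s["clock"],s["tool_pos"],s["contact_force"],s["joint_pos"])
C=cap("wrist");print(np.round(C["T_tool_cam"],3).tolist(),C["intrinsics"],C["k1"])
cv2.imwrite("pics/w0.png",C["image"]);np.savez("w0.npz",P=cloud(C),im=C["image"],T=C["T"],K=C["intrinsics"],k=C["k1"])
E
python3 c.py
```

```text
0 [ 0.83 -0.11  2.06 -0.37  0.98 -0.47]
1 None
flip 0
1.3167 [0.43649392 0.35000355 0.21280622] [ 0.44993379 -0.80938953  0.11183211] [ 0.82648549 -0.10489041  2.05635556 -0.36825212  0.98458962 -0.46585445]
[[0.0, -0.96, -0.282, 0.072], [1.0, -0.0, 0.0, -0.001], [-0.0, -0.282, 0.96, -0.169], [0.0, 0.0, 0.0, 1.0]] [[292.44576836   0.         320.17024719]
 [  0.         292.44576836 199.39393191]
 [  0.           0.           1.        ]] 0.0003782883704467844
```

View pics/w0.png

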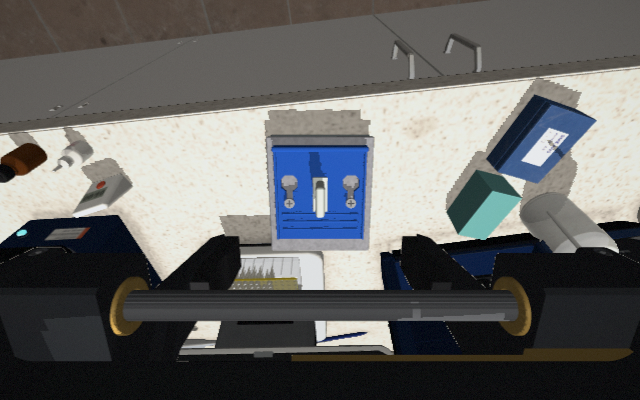

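The wrist view, with the robot side at the top, shows the plate square in the picture. The screw heads are at (289,203) and (351,203), the wide ends at about (290,183) and (351,183), the handle at (320,197) and the lip at row 145. I'll fit the plate's plane and outline from this view.

```bash
cat >> h.py <<'E'
def rays(c,uv):
    p=cv2.undistortPoints(np.array(uv,float).reshape(-1,1,2),np.array(c["intrinsics"]),np.array([c["k1"],0,0,0.])).reshape(-1,2)
    return np.c_[p,np.ones(len(p))]@c["T"][:3,:3].T
def hit(c,uv,p0,n):
    d=rays(c,uv);o=c["T"][:3,3];return o+d*(((p0-o)@n)/(d@n))[:,None]
def blue(c,roi):
    im=c["image"].astype(int);m=np.zeros((400,640),bool);m[roi[0]:roi[1],roi[2]:roi[3]]=1
    return m&(im[...,0]>110)&(im[...,0]-im[...,2]>70)
def analyse(c,roi,heads=None,tilt=22.):
    """returns plate fit: front plane, yaw, box centre from blue pixels"""
    m=blue(c,roi);P=cloud(c);Q=P[m];Q=Q[~np.isnan(Q[:,0])]
    A=np.c_[Q[:,:2],np.ones(len(Q))];w=np.ones(len(Q),bool)
    for _ in range(10):
        k=np.linalg.lstsq(A[w],Q[w,2],rcond=None)[0];w=abs(Q[:,2]-A@k)<.0025
    n=np.array([-k[0],-k[1],1]);n/=np.linalg.norm(n)
    print("plane tilt",np.degrees(np.arccos(n[2])).round(2),"az",np.degrees(np.arctan2(k[1],k[0])).round(2),w.sum(),len(Q))
    p0=Q[w].mean(0)
    return m,n,p0,Q,w
E
cat > d.py <<'E'
from h import *
d=np.load("w0.npz");c=dict(image=d["im"],T=d["T"],intrinsics=d["K"],k1=float(d["k"]),z_map=np.zeros((400,640),np.float32))
P0=d["P"]
import h; h.cloud=lambda c:P0
m,n,p0,Q,w=analyse(c,(135,245,262,380))
az=np.degrees(np.arctan2(-n[1],-n[0]));
# in-plane yaw from the side edges of the plate, rows 165..235
v,u=np.nonzero(m)
L=[];Rr=[]
for r in range(160,235):
    uu=u[v==r];L.append((uu.min()-.5,r));Rr.append((uu.max()+.5,r))
F=frame(az,np.degrees(np.arccos(n[2])))
bot=[(x,v[u==x].max()+.5) for x in range(285,360) ]; top=[(x,v[u==x].min()-.5) for x in range(285,360)]
for nm,e in (("L",L),("R",Rr),("hi",bot),("lo",top)):
    q=(hit(c,e,p0,n)-p0)@F; 
    a,b=(1,0) if nm in "LR" else (0,1)
    k=np.polyfit(q[:,b],q[:,a],1);res=q[:,a]-np.polyval(k,q[:,b]);ok=abs(res)<2*np.median(abs(res))+1e-4;k=np.polyfit(q[ok,b],q[ok,a],1);print(nm,"slope deg",np.degrees(np.arctan(k[0])).round(2),"offset mm",(k[1]*1000).round(2))
print("p0",p0,"n",n)
C0=(Q-p0)@F
lip=C0[C0[:,2]>.010];print("lip pts",len(lip),lip.min(0),lip.max(0),np.median(lip,0))
q=(hit(c,[(289,203),(351,203)],p0+n*.006,n)-p0)@F;print("heads",q)
q=(hit(c,[(290,183),(351,183)],p0,n)-p0)@F;print("holes",q)
im=c["image"].astype(int);hm=np.zeros_like(m);hm[170:222,308:332]=1;D=(P0-p0)@F;hm&=(im.min(-1)>110)&(D[...,2]>.03);g=D[hm];print("handle",hm.sum(),g.min(0),g.max(0),np.median(g,0))
cv2.imwrite("pics/w0c.png",cv2.resize(c["image"][130:255,255:385],None,fx=5,fy=5,interpolation=cv2.INTER_CUBIC)[:600])
E
python3 d.py
```

```text
plane tilt 22.19 az -6.06 6272 6986
L slope deg 0.12 offset mm -55.81
R slope deg 0.07 offset mm 56.3
hi slope deg 0.02 offset mm 57.87
lo slope deg -0.03 offset mm -60.35
p0 [0.52734427 0.33956168 0.05415082] n [-0.37563424  0.03990597  0.92590844]
lip pts 479 [-0.06148234 -0.05439361  0.01284625] [0.0153854  0.05527953 0.03618784] [-0.05910277  0.00044575  0.01477745]
heads [[ 0.00787048 -0.03767481  0.006     ]
 [ 0.0078709   0.03868624  0.006     ]]
holes [[-1.59793920e-02 -3.63558071e-02 -7.84333268e-17]
 [-1.59914136e-02  3.85905157e-02 -5.51641176e-17]]
handle 263 [-0.01902279 -0.00518959  0.03208446] [0.01542605 0.00500977 0.03979004] [-0.00278409  0.00043589  0.03725018]
```

View pics/w0c.png

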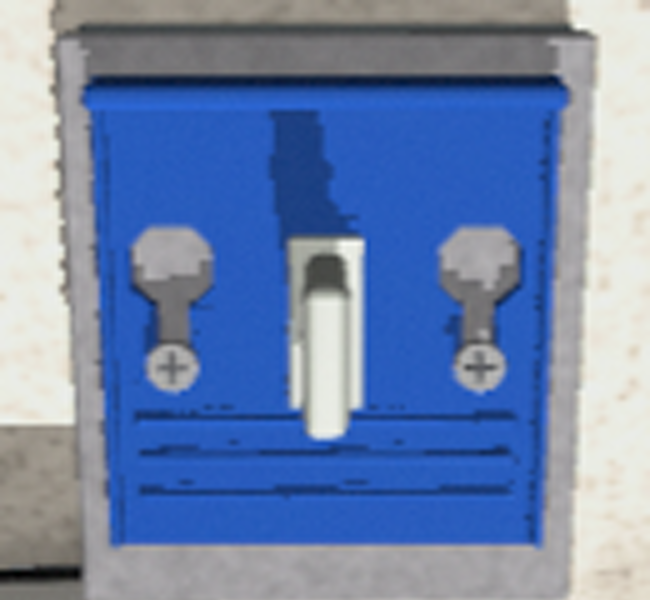

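The fit agrees with the description: tilt 22.2°, edges at ±56 mm, hole-to-head distance 24 mm, and heights within 1 mm. The screws are in the narrow ends and the plate is square (within about 0.1°). Now I'll push on the lip with closed fingers, watching the force.

```bash
cat >> h.py <<'E'
AZ=-6.0;F0=frame(AZ,22.0)
O0=np.array([0.52734,0.33956,0.05415])+F0@np.array([-.0021,.0003,-.005])  # hung plate origin
def pl(x,y,z): return O0+F0@(np.array([x,y,z])/1000.)
ROT=tool(F0,0)
E
cat > e.py <<'E'
from h import *
manip.set_gripper(0.0)
manip.move_pose(pl(-84,0,45),ROT); manip.move_linear(pl(-84,0,7),rate=.08); manip.dwell(.2)
f=lambda:manip.state()["contact_force"]@F0[:,0]
b=np.mean([f() for _ in range(3)]);log=[];con=None;x=-76
manip.move_linear(pl(x,0,7),rate=.06)
while x<-45.5:
    x+=1.5 if con is None else min(2.5,-45-x)
    manip.move_linear(pl(x,0,7),rate=.04)
    g=f()-b;log.append((round(x,1),round(g,1)))
    if con is None and g<-1.2: con=x
    if g<-12: print("stop: force");break
print(b,con,log);s=manip.state();print(s["clock"],(s["tool_pos"]-O0)@F0*1000,s["contact_force"])
manip.move_linear(pl(x-12,0,7),rate=.06)
manip.move_linear(pl(x-14,0,60),rate=.15)
manip.move_pose(pl(-28,0,185),ROT);manip.set_gripper(.04)
C=cap("wrist");print(manip.state()["clock"])
cv2.imwrite("pics/w1c.png",cv2.resize(C["image"][130:255,255:385],None,fx=5,fy=5,interpolation=cv2.INTER_CUBIC)[:600])
np.savez("w1.npz",P=cloud(C),im=C["image"],T=C["T"],K=C["intrinsics"],k=C["k1"])
E
python3 e.py
```

```text
0.8244854421417641 -73.0 [(-74.5, np.float64(-0.7)), (-73.0, np.float64(-1.7)), (-70.5, np.float64(-0.0)), (-68.0, np.float64(-1.0)), (-65.5, np.float64(-1.2)), (-63.0, np.float64(-1.9)), (-60.5, np.float64(-2.0)), (-58.0, np.float64(0.1)), (-55.5, np.float64(-0.5)), (-53.0, np.float64(-0.2)), (-50.5, np.float64(-0.7)), (-48.0, np.float64(0.0)), (-45.5, np.float64(-0.5))]
7.6833 [-45.22556817   0.07582304   7.05359779] [ 0.48042744 -0.00650634 -0.26102237]
9.8917
```

View pics/w1c.png

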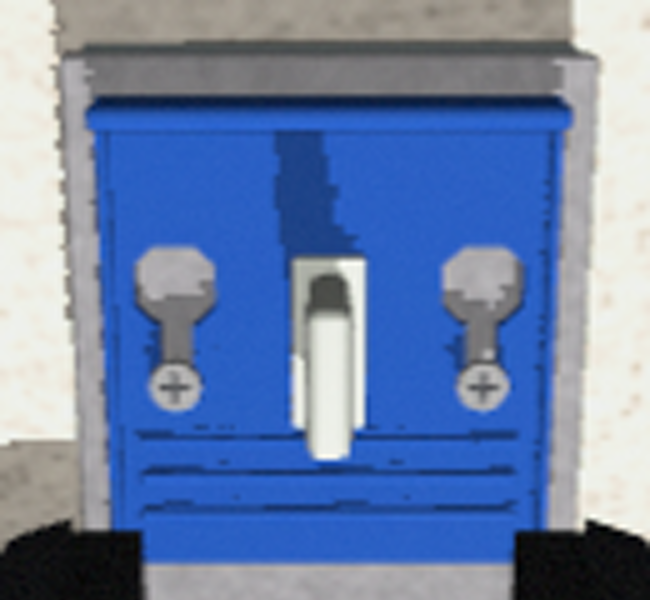

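The plate still hangs as before: heads at (175,387) and wide ends at (175,280) in the crop. Force stayed near zero even though the tool travelled 24 mm past the lip line. I'll repeat the push and look from outside while the finger is in contact.

```bash
cat > e2.py <<'E'
from h import *
manip.set_gripper(0.0);print("w",manip.state()["gripper_width"])
manip.move_pose(pl(-84,0,45),ROT); manip.move_linear(pl(-84,0,7),rate=.08); manip.dwell(.2)
b=manip.state()["contact_force"]
manip.move_linear(pl(-55,0,7),rate=.04)
s=manip.state();print(s["clock"],(s["tool_pos"]-O0)@F0*1000,(s["contact_force"]-b)@F0,s["gripper_width"])
C=cap("side");D=cap("top");W=cap("wrist")
a=cv2.resize(C["image"][125:200,245:345],None,fx=5,fy=5,interpolation=cv2.INTER_CUBIC)
t=cv2.resize(D["image"][175:250,160:220],None,fx=5,fy=5,interpolation=cv2.INTER_CUBIC)
cv2.imwrite("pics/p2.png",np.hstack([a,t]))
np.savez("t2.npz",P=cloud(D),im=D["image"])
E
python3 e2.py
```

```text
w 0.0001404195627290163
12.9417 [-55.18440017  -0.23366928   6.85512112] [-2.30148926 -0.4407459  -1.1864614 ] 0.0002820906123708513
```

View pics/p2.png

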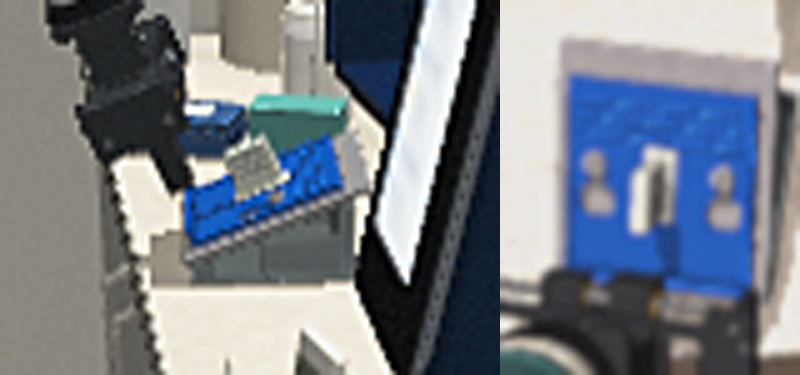

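The side and top crops show the finger against the lip at about (180,185), and the plate has moved only slightly. I'll track the plate's upper edge numerically with the top camera while pushing on and backing off.

```bash
cat >> h.py <<'E'
def topshift(c):
    """up-slope coordinate (mm) of the plate's upper edge, and its yaw, from the top camera"""
    im=c["image"].astype(float);s=np.clip((im[...,0]-im[...,2])/110,0,1);uv=[]
    for u in range(180,211):
        col=s[178:240,u];i=np.argmax(col>.5)
        if i>0: uv.append((u,178+i-1+(.5-col[i-1])/(col[i]-col[i-1])))
    q=(hit(c,uv,pl(0,0,5),F0[:,2])-O0)@F0*1000
    e=np.abs(q[:,0]-np.median(q[:,0]))<3;k=np.polyfit(q[e,1],q[e,0],1)
    return np.round(np.median(q[e,0]),2),np.round(np.degrees(np.arctan(k[0])),2),e.sum()
E
cat > e3.py <<'E'
from h import *
D=cap("top")
for n in("top0","t2"):
    D["image"]=np.load(n+".npz")["im"];print(n,topshift(D))
b=manip.state()["contact_force"]*0
for x in (-52,-48,-44,-40):
    manip.move_linear(pl(x,0,7),rate=.03)
    s=manip.state();print(x,((s["tool_pos"]-O0)@F0*1000).round(1),(s["contact_force"]@F0).round(1),topshift(cap("top")))
    if s["contact_force"]@F0[:,0]<-12 or topshift(cap("top"))[0]>84: break
manip.move_linear(pl(x-4,0,7),rate=.03);print("back4",topshift(cap("top")))
print(manip.state()["clock"])
E
python3 e3.py
```

```text
top0 (np.float64(60.98), np.float64(-0.16), np.int64(31))
t2 (np.float64(61.01), np.float64(-0.17), np.int64(31))
-52 [-51.7   0.2   7.1] [-0.5 -0.3  0.4] (np.float64(61.0), np.float64(-0.16), np.int64(31))
-48 [-47.6   0.1   7.1] [-0.2  0.4 -0.1] (np.float64(61.02), np.float64(-0.16), np.int64(31))
-44 [-43.6   0.1   7.1] [-0.4 -0.3 -0. ] (np.float64(61.02), np.float64(-0.16), np.int64(31))
-40 [-39.6   0.1   7.1] [0.1 0.6 0.2] (np.float64(61.02), np.float64(-0.15), np.int64(31))
back4 (np.float64(60.98), np.float64(-0.16), np.int64(31))
14.975
```

There's no contact at all, so the real fingertips can't be where I think they are. I'll measure them with the side and top depth.

```bash
cat > g.py <<'E'
from h import *
s=manip.state();print("tcp",s["tool_pos"],((s["tool_pos"]-O0)@F0*1000).round(1),R.from_rotvec(s["tcp_rot"]).as_matrix().round(3).tolist(),s["joint_pos"])
C=cap("side");D=cap("top")
for nm,c in(("side",C),("top",D)):
    P=(cloud(c)-O0)@F0*1000;im=c["image"].astype(int)
    m=(im.max(-1)<75)&(abs(P[...,0]+45)<90)&(abs(P[...,1])<70)&(P[...,2]>3)&(P[...,2]<130)
    q=P[m];print(nm,m.sum())
    for lo in range(0,130,10):
        k=q[(q[:,2]>=lo)&(q[:,2]<lo+10)]
        if len(k)>2:print(lo,len(k),np.percentile(k[:,:2],[5,50,95],axis=0).round(0).tolist())
cv2.imwrite("pics/p3.png",cv2.resize(C["image"][130:190,255:335],None,fx=9,fy=9,interpolation=cv2.INTER_CUBIC))
E
python3 g.py
```

```text
tcp [0.48384457 0.34437018 0.03856931] [-44.3  -0.1   6.9] [[-0.922, 0.104, 0.372], [0.097, 0.995, -0.039], [-0.374, -0.0, -0.927]] [ 0.74962277  0.16030584  2.14876582 -0.49723953  0.63364557 -0.34205913]
side 95
0 3 [[-11.0, -57.0], [7.0, -54.0], [25.0, -53.0]]
30 8 [[-54.0, -17.0], [-46.0, -13.0], [-39.0, -7.0]]
40 17 [[-53.0, -16.0], [-43.0, -13.0], [-35.0, 10.0]]
50 17 [[-53.0, -19.0], [-43.0, -15.0], [-35.0, 14.0]]
60 14 [[-53.0, -23.0], [-44.0, -17.0], [-35.0, -14.0]]
70 7 [[-53.0, -20.0], [-43.0, -17.0], [-36.0, -15.0]]
100 9 [[-15.0, -33.0], [-13.0, -31.0], [-11.0, 14.0]]
110 19 [[-26.0, -37.0], [-14.0, 11.0], [-11.0, 33.0]]
top 128
20 3 [[-7.0, -5.0], [-5.0, -4.0], [-1.0, -4.0]]
40 3 [[-38.0, -15.0], [-36.0, -14.0], [-34.0, -13.0]]
100 10 [[-23.0, -31.0], [-11.0, -14.0], [-9.0, 10.0]]
110 72 [[-24.0, -28.0], [-15.0, 8.0], [-8.0, 26.0]]
120 37 [[-22.0, -34.0], [-17.0, -15.0], [-9.0, 20.0]]
```

View pics/p3.png

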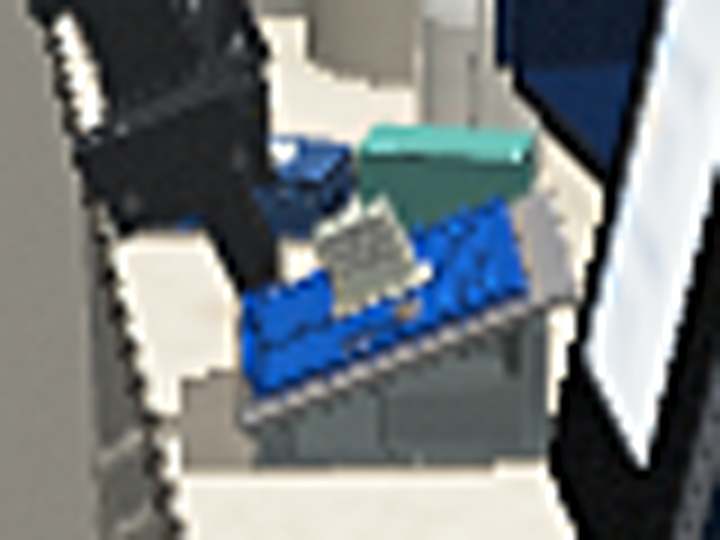

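The crop shows the shut fingertips hovering over the plate, ending at about (260,290). Depth puts them at about 27–30 mm above the plate's underside, while the reported TCP is at 7 mm. So the real tips end about 20 mm short of the reported TCP, and they passed over the lip. I'll go 18 mm lower, with a force guard, and push again while tracking the plate.

```bash
cat > e4.py <<'E'
from h import *
Z=-11
manip.move_linear(pl(-44,0,20),rate=.1);manip.move_linear(pl(-86,0,20),rate=.12)
manip.move_linear(pl(-86,0,3),rate=.1);manip.dwell(.1);b=manip.state()["contact_force"]
g=lambda:(manip.state()["contact_force"]-b)@F0
for z in (-2,-7,Z):
    manip.move_linear(pl(-86,0,z),rate=.06)
    if np.linalg.norm(g())>6: print("contact down",z,g());raise SystemExit
manip.move_linear(pl(-78,0,Z),rate=.05);print("g",g().round(1))
t0=topshift(cap("top"))[0];x=-78;con=None
while 1:
    x+=2;manip.move_linear(pl(x,0,Z),rate=.04);f=g();t=topshift(cap("top"))
    print(x,f.round(1),t)
    if abs(f).max()>10: print("force stop");break
    if t[0]-t0>4: break
    if x>-58:break
print(manip.state()["clock"])
E
python3 e4.py
```

```text
g [ 0.2 -2.   0. ]
-76 [ 0.6 -0.6  0.6] (np.float64(61.03), np.float64(-0.14), np.int64(31))
-74 [ 0.3 -0.6  0.3] (np.float64(60.98), np.float64(-0.16), np.int64(31))
-72 [-0.5 -1.1 -0. ] (np.float64(60.99), np.float64(-0.15), np.int64(31))
-70 [-0.2 -0.5 -0.4] (np.float64(61.6), np.float64(-0.06), np.int64(31))
-68 [-1.1 -0.5 -0.1] (np.float64(63.41), np.float64(-0.04), np.int64(31))
-66 [-0.6 -0.5 -0.3] (np.float64(65.74), np.float64(0.12), np.int64(31))
19.1833
```

The plate now moves with the finger, and contact was at about −70 mm as expected. I'll push the remaining ~19 mm.

```bash
cat > e5.py <<'E'
from h import *
Z=-11;x=-66.
b=manip.state()["contact_force"]
while 1:
    t=topshift(cap("top"));rem=24-(t[0]-60.99);f=(manip.state()["contact_force"]-b)@F0
    print(x,t,f.round(1))
    if rem<.5 or abs(f).max()>8: break
    x+=min(5,rem);manip.move_linear(pl(x,0,Z),rate=.04)
manip.move_linear(pl(x-14,0,Z),rate=.1);manip.move_linear(pl(x-16,0,45),rate=.15);
manip.move_pose(pl(-8,0,185),ROT);manip.set_gripper(.088)
print(topshift(cap("top")))
C=cap("wrist");print(manip.state()["clock"])
cv2.imwrite("pics/w2c.png",cv2.resize(C["image"][120:270,235:405],None,fx=4,fy=4,interpolation=cv2.INTER_CUBIC)[:600])
np.savez("w2.npz",P=cloud(C),im=C["image"],T=C["T"],K=C["intrinsics"],k=C["k1"])
m=blue(C,(120,270,240,400));v,u=np.nonzero(m)
e=[(q,v[u==q].min()-.5) for q in range(300,340)];print("lo edge rows",np.median([a[1] for a in e]))
D=(cloud(C)-O0)@F0*1000;im=C["image"].astype(int)
h=(D[...,2]>36)&(D[...,2]<50)&(abs(D[...,0]-24)<30)&(abs(D[...,1])<15)&(im.min(-1)>100)
print("handle",h.sum(),np.percentile(D[h],[2,50,98],axis=0).round(1).tolist())
E
python3 e5.py
```

```text
-66.0 (np.float64(65.74), np.float64(0.12), np.int64(31)) [0.6 1.  1.1]
-61.0 (np.float64(71.17), np.float64(0.32), np.int64(31)) [0.7 0.1 0.4]
-56.0 (np.float64(76.03), np.float64(0.0), np.int64(31)) [2.4 0.6 1. ]
-51.0 (np.float64(80.56), np.float64(0.15), np.int64(31)) [1.7 1.8 1.5]
-46.57 (np.float64(84.4), np.float64(0.17), np.int64(31)) [1.4 0.8 1.9]
-45.980000000000004 (np.float64(84.52), np.float64(0.2), np.int64(31)) [0.2 0.1 2.5]
(np.float64(84.53), np.float64(0.2), np.int64(31))
23.7083
lo edge rows 155.5
handle 259 [[7.6, -4.1, 40.0], [23.6, 0.5, 42.2], [40.8, 5.0, 43.9]]
```

View pics/w2c.png

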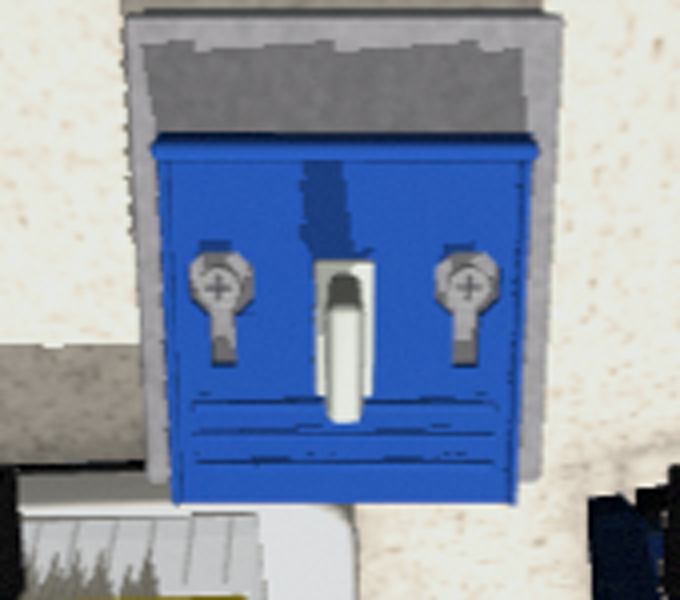

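The heads stand in both wide ends, at (219,285) and (468,285) in the crop, and the handle is centred at (24, 0.4) mm in the hung-plate frame. I'll grip the handle with a guarded descent and pull square to the board.

```bash
cat > f.py <<'E'
from h import *
X=23.9;Y=.4
manip.set_gripper(.036)
manip.move_pose(pl(X,Y,70),ROT);manip.move_linear(pl(X,Y,22),rate=.12);manip.dwell(.1)
b=manip.state()["contact_force"];z=22
while z>-5:
    z-=4.5;manip.move_linear(pl(X,Y,z),rate=.08);g=(manip.state()["contact_force"]-b)@F0
    if abs(g).max()>4: print("contact",z,g);break
print("z",z,g.round(1))
manip.set_gripper(0.0,force=30);manip.dwell(.2)
s=manip.state();print("grip",s["gripper_width"],s["grasp_force"],((s["contact_force"]-b)@F0).round(1))
if .008<s["gripper_width"]<.014:
    for h in (4,10,20,60):
        manip.move_linear(pl(X,Y,z+h),rate=.05);s=manip.state();g=(s["contact_force"]-b)@F0
        print(h,g.round(1),s["gripper_width"].round(4))
        if np.abs(g).max()>15:print("STOP");break
print(z,topshift(cap("top")),manip.state()["clock"])
D=cap("top");D["image"]=np.load("top0.npz")["im"]
c=hit(D,[(386,188),(447,184),(454,239),(391,244)],np.array([0,0,.018]),np.array([0,0,1.]))
print("tray",c.round(3).tolist(),c.mean(0),cv2.minAreaRect((c[:,:2]*1000).astype(np.float32)))
S=cap("wrist");cv2.imwrite("pics/w3.png",S["image"])
S=cap("side");cv2.imwrite("pics/s3.png",cv2.resize(S["image"][90:330,200:460],None,fx=2.3,fy=2.3))
for f in ([.39,.2,.24],[.40,-.15,.24],[.54,-.335,.12]):
    for y in(1,-1):
        q=inverse_kinematics(f,R.from_matrix([[-y,0,0],[0,y,0],[0,0,-1]]).as_rotvec());print(f,y,None if q is None else np.round(q,2))
E
python3 f.py
```

```text
z -5.0 [-0.6 -0.3 -0.2]
grip 0.009535429939784052 29.9997486686334 [-0.3 -0.7  0.6]Traceback (most recent call last):
  File "f.py", line 15, in <module>
    print(h,g.round(1),s["gripper_width"].round(4))
                       ^^^^^^^^^^^^^^^^^^^^^^^^
AttributeError: 'float' object has no attribute 'round'
```

Only a print error after the first 4 mm of lift; I'll continue from there.

```bash
python3 - <<'E'
s=open("f.py").read()
i=s.index("manip.set_gripper(.036)");j=s.index("    for h in")
s=s[:i]+"z=-5;b=np.zeros(3);s=manip.state()\nif 1:\n"+s[j:]
s=s.replace('s["gripper_width"].round(4)','round(s["gripper_width"],4)').replace("(4,10,20,60)","(4,10,20,60)")
open("f2.py","w").write(s)
E
python3 f2.py
```

```text
4 [-1.1  0.4 -1.2] 0.0097
10 [ 0.1 -1.4 -1.9] 0.0098
20 [ 0.1 -0.1 -1.5] 0.0098
60 [-0.3  0.4 -1.3] 0.0097
-5 (np.float64(67.63), np.float64(-0.05), np.int64(26)) 30.1167
tray [[0.607, -0.231, 0.018], [0.621, -0.414, 0.018], [0.457, -0.433, 0.018], [0.44, -0.246, 0.018]] [ 0.53134418 -0.33070525  0.018     ] ((531.941162109375, -331.5408630371094), (167.328125, 187.9010772705078), 5.207403182983398)
[0.39, 0.2, 0.24] 1 [ 0.42 -0.21  2.05 -0.    1.31 -1.15]
[0.39, 0.2, 0.24] -1 [ 0.42 -0.21  2.05 -0.    1.31  1.99]
[0.4, -0.15, 0.24] 1 [-0.42 -0.24  2.07  0.    1.31 -1.99]
[0.4, -0.15, 0.24] -1 [-0.42 -0.24  2.07 -0.    1.31  1.15]
[0.54, -0.335, 0.12] 1 [-0.59  0.26  1.79  0.    1.09 -2.17]
[0.54, -0.335, 0.12] -1 [-0.59  0.26  1.79 -0.    1.09  0.98]
```

The plate is off the screws and in hand (weight about 1.5 N, grip width 9.7 mm). The tray corners give 167 × 188 mm, centre (0.532, −0.331) and yaw about +5°, which matches the given size. I'll carry the plate across in front of the analyser and lay it down.

```bash
cat > k.py <<'E'
from h import *
def down(az): 
    return tool(frame(az,0.),0)
st=lambda t:print(t,manip.state()["clock"].__round__(2),np.round(manip.state()["tool_pos"],3),np.round(manip.state()["contact_force"],1),round(manip.state()["gripper_width"],4))
p=manip.state()["tool_pos"]
manip.move_linear([p[0]-.03,p[1],.22],rate=.15);st("up")
manip.move_linear([.41,.27,.23],rate=.15,rot=down(0));st("level")
manip.move_linear([.39,.15,.23],rate=.2);manip.move_linear([.39,-.25,.23],rate=.2);st("across")
manip.move_linear([.532,-.331,.15],rate=.15,rot=down(5.2));st("over")
manip.move_linear([.532,-.331,.035],rate=.12);st("low")
C=cap("side");cv2.imwrite("pics/s4.png",cv2.resize(C["image"][170:330,260:430],None,fx=3.5,fy=3.5,interpolation=cv2.INTER_CUBIC))
E
python3 k.py
```

```text
up 31.18 [0.498 0.339 0.219] [-0.9 -0.6 -1.2] 0.0098
level 32.09 [0.41  0.27  0.229] [ 0.6 -0.2 -2.3] 0.0101
across 35.0 [ 0.39  -0.249  0.23 ] [ 0.1  0.4 -1. ] 0.0097
over 36.37 [ 0.532 -0.331  0.15 ] [-0.   0.2 -2.3] 0.0096
low 37.48 [ 0.533 -0.332  0.036] [ 0.9  0.4 -1.7] 0.0098
```

View pics/s4.png

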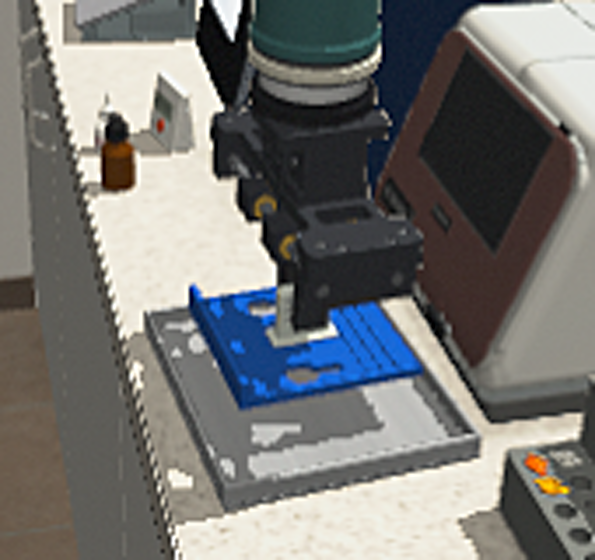

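The side view shows the plate level, handle up, over the tray (plate centre about (305,345)), with the timer and bottles still standing. I'll lower it slowly and release on contact.

```bash
cat > l.py <<'E'
from h import *
def fz():
    a=[]
    for _ in range(4): manip.dwell(.03);a.append(manip.state()["contact_force"][2])
    return np.mean(a)
x,y=.532,-.331
manip.move_linear([x,y,.008],rate=.08);z=.008;b=fz();print("b",b)
while z>-.006:
    z-=.001;manip.move_linear([x,y,z],rate=.02);f=fz();print(round(z,4),round(f,1),end="; ")
    if f-b>1.5: break
print()
P=cloud(cap("top"));
manip.set_gripper(.03);manip.dwell(.2)
manip.move_linear([x,y,.09],rate=.1);manip.move_linear([.45,-.28,.25],rate=.2)
manip.move_pose([.40,-.20,.30],manip.state()["tcp_rot"]);manip.dwell(.3)
C=cap("top");P=cloud(C);im=C["image"].astype(int);F=frame(5.2,0.)
m=np.zeros((400,640),bool);m[180:250,380:460]=1;m&=(im[...,0]>110)&(im[...,0]-im[...,2]>70)&~np.isnan(P[...,0])
q=(P[m]-[.532,-.331,0])@F*1000
print(m.sum(),np.percentile(q,[1,50,99],axis=0).round(1).tolist(),cv2.minAreaRect(q[:,:2].astype(np.float32)))
A=np.c_[q[:,:2],np.ones(len(q))];w=q[:,2]<16;print("floor plane",np.linalg.lstsq(A[w],q[w,2],rcond=None)[0])
for nm,a in dict(timer=(205,232,280,306,.03,.1),white=(232,247,288,304,.02,.1),oil=(230,246,310,328,.02,.1)).items():
    k=P[a[0]:a[1],a[2]:a[3]].reshape(-1,3);k=k[(k[:,2]>a[4])&(k[:,2]<a[5])];print(nm,np.median(k,0).round(3))
s=manip.state();print(s["clock"],s["gripper_width"],s["tool_pos"])
E
python3 l.py
```

```text
b -1.3830819034198945
0.007 -1.9; 0.006 -1.8; 0.005 -2.0; 0.004 -1.9; 0.003 -1.9; 0.002 -1.9; 0.001 -2.3; 0.0 -2.1; -0.001 5.3; 
1078 [[-58.8, -53.3, 2.6], [14.2, -7.7, 10.6], [59.1, 144.9, 671.1]] ((-3.519420623779297, 55.08137130737305), (124.44229888916016, 224.76182556152344), 3.8275740146636963)
floor plane [ 1.60043700e-03 -5.95653874e-04  1.00657723e+01]
timer [0.516 0.042 0.054]
white [0.458 0.036 0.031]
oil [ 0.457 -0.03   0.042]
45.325 0.02976651564042095 [ 0.39999278 -0.20037725  0.29901517]
```

The plate lies flat: its front face is at 10 mm, against 9 mm expected, and the slope is about 0.1°. It is centred in the tray, and the timer and bottles haven't moved.

```bash
python3 -c "
from cell import order
print(order.close_job())"
```

```text
the job is handed in; nothing more can be done
None
```

The job is handed in at about 45 s on the robot clock: I pushed the plate up by its lip, pulled it squarely off the screws by the handle, and laid it flat, handle up, in the tray with the timer and bottles unmoved; the first two pushes passed over the lip without touching the plate because the real fingertips end about 20 mm short of the reported TCP.

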